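# Draw the film insert from a camera in its service cradle

### The arm

A 7-joint arm with a two-finger parallel gripper is mounted at the origin on the work surface. World frame = base frame: x ahead of the robot, y to its left, z up, the work surface at z = 0. Lengths are in m, angles in rad, forces in N, time in s.
With the tool pointing down it reaches from about 0.4 to 0.875 m from the base axis. Payload 19.3 kg.
Tool frame: the origin (TCP) lies at the very end of the fingers, on their centre line; the grasp point (between the pads) lies 19 mm behind it; z points along the fingers, y is the line along which they close (so a half turn about z gives the same grasp; the last joint's range is limited). The gripper opens to 85 mm and grips with 20 to 120 N. Pads are 22 mm wide; open, the fingers measure 114 mm over their backs; the gripper's body (76 mm by 85 mm) begins 54 mm behind the grasp point. The pads swing forward as they close: fully open they stand 13 mm farther back than shut.
Start: joints at [-1.418, 0.521, -0.036, 1.599, 0.021, 1.021, -0.113], TCP at [0.138, 0.61, 0.231] pointing down, gripper open.
Joint ranges: [-2.91, 2.91], [-0.3, 2.13], [-1.5, 1.42], [0.17, 2.43], [-1.26, 4.41], [0.16, 1.93], [-2.52, 2.52]. Speed limits (rad/s): [1.89, 1.89, 2.39, 2.39, 3.01, 3.01, 3.01].

### API

Orientations are given as [roll, pitch, yaw] about the fixed x, y, z axes, in that order (R = Rz(yaw) Ry(pitch) Rx(roll)).
In Python, from workcell import bot, grab_frame, calibration, job gives the robot as it stands.
- The arm moves only by the shell command python3 -m creep 'ROWS' [FORCE]. ROWS is a JSON list of rows, 1 to 5 of them, each an object with the fields aperture (the finger opening in m), x, y, z (the shift in fractions of the full range, 1 being 0.4 m), wx, wy, wz (a rotation vector in normalised numbers (1 is pi/2 rad)); a field left out counts as zero (the opening has to be given); each row is the pose to reach, as a shift and turn from the pose commanded when the command began, along the tool's axes at that moment; what a row does not reach only later rows make up. A row lasts 1/8 s, in which the tool goes at most 0.0625 m and 0.188 rad, less where a joint would pass 70% of its speed; a pose out of reach is approached as far as the arm can. The fingers move at their own pace and stop on an object; FORCE is the grip in N (left out, the last holds). Time passes only in rows, so rows that do not move let the fingers close. It prints the time, the measured TCP pose, the force, the opening and the grip force at its end. Input that does not fit is refused with a message, and nothing moves.
- bot.observe(): the state, without advancing time (a new reading comes with each control period).
- grab_frame(name): name is "scene" or "side" or "wrist"; returns (picture, depth): 384x512x3 uint8, blue, green, red; 384x512 float32, m along the optical axis (not along the pixel's ray), 0 where there is no reading.
- calibration(name): a dict with "vfov" (degrees; the focal length in pixels is half the picture's height over the tangent of half this angle, whatever the lens; pixels are square), "cx", "cy" (the principal point, pixels), "eye" and "attitude" of the camera in the world. Camera axes: x right, y down, z forward; pixel columns grow to the right and rows downward; lengths in m; the calibration is good to about 2 mm. A picture is of the moment at which its call begins: read the wrist's pose just before it. calibration takes no time and is no camera call; for the wrist camera it gives the pose at the moment of the call.
- job.job_done(): hands the job in; it is judged then, once.
The state is a dict: "clock": time; "qpos": joint angles; "qd": joint speeds; "joint_efforts": joint torques, N m; "position": TCP position; "tool_rot": TCP orientation; "force": force on the tool from outside, world axes, zero at the start; "moment": the same for the moment, N m; "grip_width": finger opening in m; "finger_force": force on a finger pad.
Only numpy, scipy, OpenCV 4.12 (cv2) and the standard library are available. Lean on these libraries where they do the work, as an engineer would, in place of code of your own. Each camera call takes 0.05 s, during which the arm holds its last target. There are 200 camera calls.

### The job

The camera lies face down in its service cradle: swing the cradle's keeper bar shut over the camera's shoulder until it clicks into its detent, and only then lift the camera's back cover and swing it fully open. Draw the film insert hidden beneath up out of its chamber and finish while still holding it in the gripper, level and still, a good 10 cm above the camera's open back for inspection. Keep the camera seated in the cradle with the keeper shut and the cover open, and leave the other parts on the desk where they are.

Things in the scene. Friction and masses are not known exactly. Their poses are not given: they have to be found in the camera images.
- cradle: Service cradle fixed to the desk: wooden board 220 x 250 x 12 mm; felt rails carry the camera 20 mm above the desk, low cheeks round it (tops 42 mm above the desk). Origin on the desk under the camera's centre, z up; x from the cover's tab (-x, near the robot) to the cover's hinge (+x); the keeper bar is on the -y side, loose parts lie on the +y side.
- camera: Black medium-format camera body, 0.8 kg, face down and loose in the cradle (1.5 mm play), axes as the cradle's. Origin on its underside under the film chamber's centre. Main part 94 (x) x 76 (y) mm, rim 92 mm above the origin (112 above the desk); on its -y side a shoulder 24 mm wide, 58 mm high. Chamber under the cover: 86 x 68 mm, 42 deep, walls 4.
- keeper (a joint): Angle of the keeper bar: 0 = shut over the camera's shoulder, against its stop, held by a sprung ball catch; grows to 1.5 as it swings level away (counter-clockwise from above: free end from cradle -x to cradle -y). Slight friction, stays where left. It rides over the ball in the last 0.2 rad (about 4 N at the knob); under 0.04 the ball draws it home.
- keeper_knob (a point): Centre of the top of the upright round steel knob on the keeper's free end: 14 mm diameter, 24 mm tall above the bar, 160 mm from the pivot, top 110 mm above the desk. The steel bar is 14 mm wide, 6 thick, its top 86 mm above the desk. The catch post under the shut bar, 28 mm from the knob towards the pivot, has a stop reaching 89 mm above the desk.
- keeper_pivot (a point): The keeper's pivot (vertical axis) at the bar's top face, 86 mm above the desk, at the +x -y corner of the camera. The knob's top is 160 mm from it horizontally and 24 mm higher.
- cover (a joint): Angle of the camera's hinged back cover: 0 = closed flat; starts unlatched, 0.03 to 0.15 ajar; 1.57 = upright; 2.0 = fully open against its stop, leaning away beyond the hinge. Stiff hinge: it stays where left and takes about 1 N at the tab to move.
- cover_tab (a point): Grip point on the steel latch tab, a flat tongue jutting 26 mm from the cover's free edge, 24 mm wide (along the hinge), 6 thick; this point is in mid thickness, 17 mm out from the cover's edge. With the cover at 0 it lies 114 mm to camera -x of the hinge axis and 6 mm above it. Free space beneath. The cover is a shallow tray 96 x 78 mm, 16 deep.
- cover_hinge (a point): Middle of the cover's hinge axis, which runs along the camera's y at its +x edge, 49 mm from the chamber's centre and 92.5 mm above the camera's origin.
- insert: Film insert hidden under the cover: aluminium plate 82 x 64 x 5 mm with two film spools (25 mm thick, along y, tops 30.5 mm above the plate's underside) and an upright grip fin between them; 52 mm high in all, about 0.2 kg. Origin at the centre of its underside, 50 mm above the camera's origin when seated; axes as the camera's; 2 mm clear of the walls, no catch.
- insert_grip (a point): Centre of the top of the insert's grip fin, 52 mm above the insert's origin. The fin is 12 mm thick (y), 26 mm long (x). Seated, it stands 10 mm above the chamber's rim; below the rim there are 28 mm between each face of the fin and the chamber wall. Pinch it along y, down to 20 mm below its top (the spools begin at 21 mm).
- prism: Bystander: black enamel pentaprism housing, 66 x 52 x 34 mm, origin under its centre
- cup: Bystander: white ceramic parts cup, 60 mm across, 38 mm tall, origin under its centre
- helicoid: Bystander: green anodised focusing helicoid, a ring 58 mm across, 30 mm tall, origin under its centre
- lens_cap: Bystander: black lens cap, a disc 62 mm across, 14 mm tall, origin under its centre
- advance_lever: Bystander: chrome film advance lever, 58 mm long, 6 mm thick, lying on the parts side of the cradle's board, origin under its hub
- spool: Bystander: black empty film spool, 25 mm across, 63 mm tall, standing on the parts side of the cradle's board, origin under its centre
- screwdriver: Bystander: screwdriver 170 mm long lying on the desk to the right, origin at its middle
Mind the look-alikes: they are no part of the job. What is meant by the camera is not red, turquoise or yellow, and is the smaller of those in its own colour.

How it is judged:
On the way, in this order (a step that is already met when the one before it is completed fails the run):
1. the keeper bar is shut in its detent (value of joint keeper below 0.03 rad and value of joint cover below 0.5 rad), for 0.2 s.
2. the back cover is fully open, the keeper still shut (value of joint cover above 1.6 rad and value of joint keeper below 0.03 rad), for 0.2 s.
3. the insert is out of the chamber, held in the gripper (all of step 2 and z of insert in the frame of camera above 0.1 m and contact force between the fingers and insert above 0.5 N), for 0.1 s.
At the end, for the whole second after the job is handed in: Insert held in the gripper clear of the camera, underside 80 mm or more above the camera's rim, within 60 mm sideways of its centre, level within 15 deg, still; keeper shut (under 0.03 rad), cover open beyond 1.6 rad, camera seated (5 mm up, 6 mm sideways, 3 deg) (all of step 2 and z of insert in the frame of camera above 0.172 m and horizontal distance between insert and camera below 0.06 m and angle between insert's own z axis and vertical below 0.26 rad and linear speed of insert below 0.03 m/s and contact force between the fingers and insert above 0.5 N and contact force between insert and camera below 0.05 N and z of camera in the frame of cradle below 0.025 m and horizontal distance between camera and cradle below 0.006 m and angle between camera's own z axis and vertical below 0.05 rad); the arm keeps its last pose, push and grip.
It fails at once if the camera is lifted or knocked out of the cradle (distance of camera from where it was at the start of the episode above 0.012 m).
It fails at once if one of the other parts on the desk is moved more than 20 mm (distance of any of prism, cup, helicoid, lens_cap, advance_lever, spool, screwdriver from where it was at the start of the episode above 0.02 m).
It also fails if it takes over 61 s, if anything falls off the work surface, if the arm or the gripper's body presses on something with over 40 N, if the wrist force passes 120 N, or if a joint passes its speed limit or range.

## Working session

There is one attempt and no reset: what is moved stays moved. The work goes in short steps, Python scripts to look and compute and a shell command to move; the robot and the scene stay as the last step left them, time stands still between calls to the robot, and variables do not carry over. Pictures are saved under pics/ and viewed, at most 10 in all, crops included, and the job is handed in when it is done.

```bash
mkdir -p pics; ls
cat > h.py <<'E'
import numpy as np, cv2
from scipy.spatial.transform import Rotation as R
from workcell import bot, grab_frame, calibration, job
def cal(n):
    c=calibration(n); return c
def Rm(a):
    a=np.array(a,float)
    return a if a.shape==(3,3) else (R.from_quat(a).as_matrix() if a.size==4 else R.from_euler('xyz',a).as_matrix())
def pts(c,dep):
    f=192/np.tan(np.radians(c['vfov'])/2)
    v,u=np.mgrid[:384,:512]
    P=np.stack([(u-c['cx'])/f*dep,(v-c['cy'])/f*dep,dep],-1)
    return P@Rm(c['attitude']).T+np.array(c['eye'])
E
python3 - <<'E'
from h import *
for n in ('scene','side'):
    c=cal(n); print(n,c)
    im,d=grab_frame(n); cv2.imwrite(f'pics/{n}0.png',im); np.savez(f'{n}0.npz',im=im,d=d,P=pts(c,d))
print(bot.observe())
E
```

```text
pics
scene {'vfov': 56.014298381483144, 'cx': 255.82439240311007, 'cy': 193.60075457515705, 'eye': array([ 1.32131231, -0.03403892,  0.6244648 ]), 'attitude': array([-2.13133754, -0.01971696,  1.6127143 ])}
side {'vfov': 47.96360169769022, 'cx': 256.03173333360274, 'cy': 187.80429376516847, 'eye': array([ 0.22024134, -1.02988455,  0.91202938]), 'attitude': array([-2.24515526,  0.00867636, -0.29132234])}
{'clock': 0.1, 'qpos': array([-1.41821566,  0.52195971, -0.03631449,  1.59992988,  0.0212076 ,
        1.02111591, -0.11279798]), 'qd': array([ 0.0001593 , -0.00060282, -0.00106948, -0.00087085,  0.00031456,
       -0.00059265,  0.00033255]), 'joint_efforts': array([ 3.83948180e-03, -9.28479052e+01,  1.98427118e+00, -3.70536268e+01,
        1.81522162e-02,  5.23421084e-03, -5.72549061e-05]), 'position': array([0.13806554, 0.6092541 , 0.2307877 ]), 'tool_rot': array([-3.14056848e+00,  8.49123937e-05,  2.91879544e+00]), 'force': array([-0.30004145, -0.13878533, -0.14900143]), 'moment': array([ 0.02567854,  0.00678556, -0.02740984]), 'finger_force': 0.0, 'grip_width': 0.08539605682980621}
```

View pics/scene0.png

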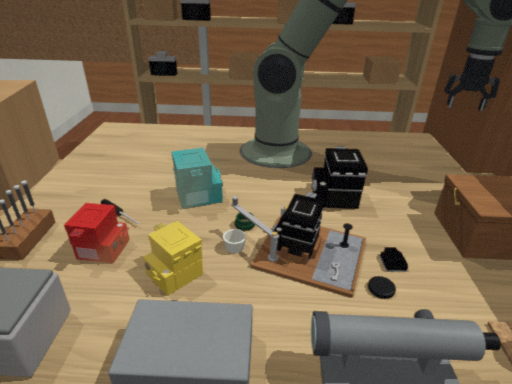

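View pics/side0.png

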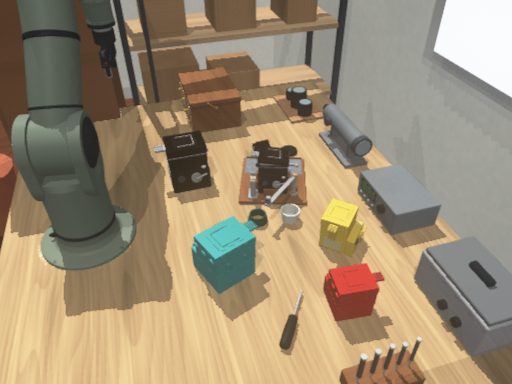

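The black bodies are the candidates. Scene (302,222) / side (272,168) is the small one in the cradle, with the keeper post. Scene (345,178) / side (187,160) is larger and stands on the desk. The smaller one fits; the red, turquoise and yellow ones are excluded. I'll confirm with one crop.

Run:
```python
from h import *
a=np.load('scene0.npz');b=np.load('side0.npz')
A=cv2.resize(a['im'][180:300,220:380],None,fx=4,fy=4,interpolation=2)[:, :]
B=cv2.resize(b['im'][130:220,230:320],None,fx=3.2,fy=3.2,interpolation=2)
A=cv2.resize(A,(500,375));B=cv2.resize(B,(300,300))
o=np.zeros((375,800,3),np.uint8);o[:,:500]=A;o[:300,500:]=B
cv2.imwrite('pics/crop0.png',o)
for n,q,box in (('scene',a,(180,300,220,380)),('side',b,(130,220,230,320))):
    P=q['P'];d=q['d'];r0,r1,c0,c1=box
    S=P[r0:r1,c0:c1].reshape(-1,3);I=q['im'][r0:r1,c0:c1].reshape(-1,3).astype(int);ok=d[r0:r1,c0:c1].ravel()>0
    # board: brown/grey z~0.012
    m=ok&(abs(S[:,2]-.012)<.004); print(n,'board minAreaRect',cv2.minAreaRect((S[m,:2]*1000).astype(np.float32)))
    m=ok&(S[:,2]>.105)&(S[:,2]<.15); print('top n',m.sum(),cv2.minAreaRect((S[m,:2]*1000).astype(np.float32)), S[m].mean(0),S[m,2].max())
    print(n,'z of desk nearby',np.percentile(S[ok,2],[1,5,50,95,99]))
```

```text
scene board minAreaRect ((527.5399169921875, 35.10417175292969), (425.0418395996094, 438.4443054199219), 87.94171142578125)
top n 1200 ((561.4452514648438, -9.527572631835938), (233.39903259277344, 126.74229431152344), 70.8583984375) [0.60576209 0.05588653 0.13056978] 0.14214436434340988
scene z of desk nearby [-0.00162387 -0.00075082  0.00309381  0.12447451  0.13841296]
side board minAreaRect ((635.2432861328125, 135.079345703125), (549.0418090820312, 251.19532775878906), 61.32023620605469)
top n 708 ((526.5009155273438, -65.13044738769531), (377.062744140625, 126.43500518798828), 63.78986358642578) [0.58297568 0.03646433 0.12864523] 0.14168765218065482
side z of desk nearby [-0.004951   -0.00344998  0.00392034  0.13051971  0.13801081]
```

View pics/crop0.png

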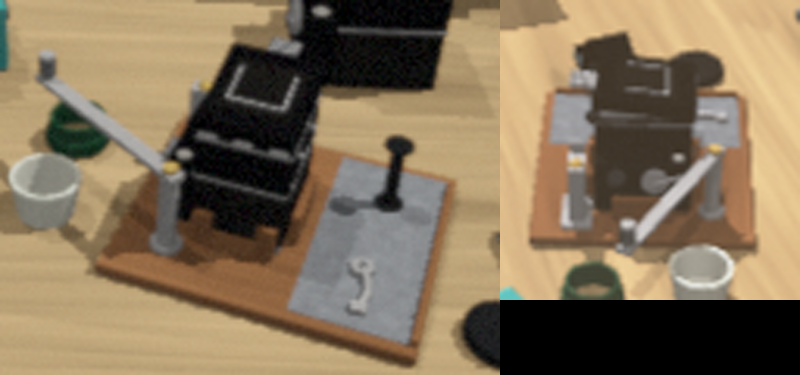

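The crop confirms it: the small black camera sits in the wooden cradle, with the knob at about scene (235,200), the pivot at (275,234) and the tab at (311,195). The board corners are at about scene (251,266), (352,295) and (366,238).

```bash
cat >> h.py <<'E'
def ray(c,u,v,z):
    f=192/np.tan(np.radians(c['vfov'])/2)
    d=Rm(c['attitude'])@np.array([(u-c['cx'])/f,(v-c['cy'])/f,1]); e=np.array(c['eye'])
    return e+d*(z-e[2])/d[2]
E
python3 - <<'E'
from h import *
np.set_printoptions(precision=4,suppress=True)
a=np.load('scene0.npz');b=np.load('side0.npz');s=cal('scene');t=cal('side')
print('scene corners',*[ray(s,u,v,.012) for u,v in((251,264.8),(351.8,293.5),(365.6,238.2))])
print('side corners',*[ray(t,u,v,.012) for u,v in((239.3,202.5),(306.5,203),(302.6,158.5),(245,157.6))])
print('knob',ray(s,235,199,.110),ray(t,268.4,198,.11))
print('pivot',ray(s,275,234,.088),ray(t,294,175.6,.088))
for n,q,(r0,r1,c0,c1) in (('scene',a,(185,265,225,330)),('side',b,(135,215,245,302))):
    S=q['P'][r0:r1,c0:c1].reshape(-1,3);I=q['im'][r0:r1,c0:c1].reshape(-1,3).astype(int)
    br=I.mean(1)
    m=(S[:,2]>.118)&(S[:,2]<.15)&(br<60)&(S[:,0]>.5)&(S[:,0]<.67)&(S[:,1]<.11)&(S[:,1]>-.02)
    X=S[m]; A=np.c_[X[:,:2],np.ones(len(X))]
    for k in range(5):
        co=np.linalg.lstsq(A,X[:,2],rcond=None)[0]; r=X[:,2]-A@co; g=abs(r)<max(.002,2*r.std()); X,A=X[g],A[g]
    print(n,'cover n',len(X),'mean',X.mean(0),'slope',co,np.hypot(*co[:2]),'rect',cv2.minAreaRect((X[:,:2]*1000).astype(np.float32)))
    m=(S[:,2]>.078)&(S[:,2]<.12)&(br>90)&(S[:,1]<.06)&(abs(I.max(1)-I.min(1))<30)
    X=S[m]; print('bar', len(X), cv2.minAreaRect((X[:,:2]*1000).astype(np.float32)), X.min(0),X.max(0))
    X=X[X[:,2]>.1]; print('knob',len(X),X.mean(0) if len(X) else '')
E
```

```text
scene corners [ 0.6715 -0.0609  0.012 ] [0.7488 0.1683 0.012 ] [0.5497 0.2416 0.012 ]
side corners [ 0.4633 -0.0054  0.012 ] [ 0.6677 -0.0716  0.012 ] [0.7473 0.1642 0.012 ] [0.5485 0.2326 0.012 ]
knob [ 0.5324 -0.1115  0.11  ] [ 0.5223 -0.1226  0.11  ]
pivot [ 0.6439 -0.0062  0.088 ] [ 0.642  -0.0169  0.088 ]
scene cover n 707 mean [0.6022 0.0599 0.1348] slope [-0.1229  0.0395  0.2065] 0.12911092916109915 rect ((599.50146484375, 59.567344665527344), (77.65216827392578, 96.27423858642578), 70.49425506591797)
bar 313 ((583.7301025390625, -36.557708740234375), (162.86424255371094, 139.1236114501953), 12.34597396850586) [ 0.509  -0.1204  0.0781] [0.6553 0.0482 0.1162]
knob 33 [ 0.5805 -0.0425  0.1117]
side cover n 306 mean [0.594  0.0537 0.1341] slope [-0.1171  0.0535  0.2007] 0.12878628215344415 rect ((597.8092041015625, 56.07569885253906), (84.99041748046875, 91.93999481201172), 69.73582458496094)
bar 232 ((581.5584106445312, -35.632469177246094), (136.52064514160156, 179.81271362304688), 0.08063320815563202) [ 0.5132 -0.1256  0.0782] [0.6498 0.0542 0.1135]
knob 39 [ 0.5603 -0.0401  0.1082]
```

```bash
cat >> h.py <<'E'
def go(p,rpy):
    o=bot.observe(); T=Rm(o['tool_rot']); d=T.T@(np.array(p)-o['position']); w=R.from_matrix(T.T@Rm(rpy)).as_rotvec()
    print('d',d.round(4),'|d|',np.linalg.norm(d).round(3),'w',w.round(3),'clock',round(o['clock'],2))
E
python3 - <<'E'
from h import *
a=np.load('scene0.npz');P=a['P']
print('big cam',np.nanmax(P[150:205,330:360,2]),P[155,345],P[190,345])
go([.50,-.02,.36],[np.pi,0,np.pi])
E
```

```text
big cam 0.6244647974428166 [0.32411395 0.20341357 0.14850663] [0.39699227 0.20323709 0.06897023]
d [-0.492  -0.5339 -0.1286] |d| 0.737 w [-0.001 -0.    -0.223] clock 0.1
```

The rows are not in the units I measure in: shifts go in shares of 0.4 m and turns go in shares of pi/2 rad. I convert before sending: -0.13 m / 0.4 = -0.325, -0.128 m / 0.4 = -0.32, -0.15 rad / 1.5708 = -0.0955.

```bash
python3 -m creep '[{"aperture":0.085,"z":-0.15},{"aperture":0.085,"z":-0.3},{"aperture":0.085,"x":-0.1,"y":-0.1075,"z":-0.3125,"wz":-0.0318},{"aperture":0.085,"x":-0.2,"y":-0.2175,"z":-0.32,"wz":-0.0637},{"aperture":0.085,"x":-0.3,"y":-0.325,"z":-0.32,"wz":-0.0955}]'
python3 -m creep '[{"aperture":0.05,"x":-0.1,"y":-0.1075,"wz":-0.0446},{"aperture":0.05,"x":-0.2,"y":-0.2175,"wz":-0.0446},{"aperture":0.05,"x":-0.3,"y":-0.325,"wz":-0.0446},{"aperture":0.05,"x":-0.4,"y":-0.4325,"wz":-0.0446},{"aperture":0.05,"x":-0.5,"y":-0.5425,"wz":-0.0446}]'
python3 - <<'E'
from h import *
go([.50,-.02,.36],[np.pi,0,np.pi])
E
```

```text
clock: 0.72
position: [0.2271, 0.4544, 0.3593]
tool_rot: [3.142, 0.0, 3.07]
force: [1.0, 0.4, 0.6]
grip_width: 0.0849
finger_force: 0.0
clock: 1.35
position: [0.4109, 0.2235, 0.3593]
tool_rot: [3.141, 0.0, 3.139]
force: [0.3, 1.2, 0.3]
grip_width: 0.0501
finger_force: 0.0
d [-0.0897 -0.2433 -0.0007] |d| 0.259 w [ 0.     0.    -0.003] clock 1.35
```

Converted, -0.243 m / 0.4 = -0.6075, -0.22 m / 0.4 = -0.55.

```bash
python3 -m creep '[{"aperture":0.03,"x":-0.05,"y":-0.145},{"aperture":0.03,"x":-0.1,"y":-0.29},{"aperture":0.03,"x":-0.15,"y":-0.435},{"aperture":0.03,"x":-0.2,"y":-0.55},{"aperture":0.03,"x":-0.225,"y":-0.6075}]'
python3 -m creep '[{"aperture":0.022},{"aperture":0.022}]'
python3 - <<'E'
from h import *
c=cal('wrist');print(c,bot.observe()['position'])
im,d=grab_frame('wrist');cv2.imwrite('pics/w1.png',im);np.savez('w1.npz',im=im,d=d,P=pts(c,d))
E
```

```text
clock: 1.98
position: [0.4997, -0.0207, 0.3592]
tool_rot: [-3.141, -0.0, 3.136]
force: [-0.8, 0.6, 0.7]
grip_width: 0.0302
finger_force: 0.0
clock: 2.22
position: [0.4991, -0.0173, 0.3591]
tool_rot: [3.141, -0.001, 3.139]
force: [0.3, -0.1, -0.2]
grip_width: 0.022
finger_force: 0.0
{'vfov': 69.74444430906729, 'cx': 258.2280271855868, 'cy': 193.97141664377656, 'eye': array([ 0.41629655, -0.01746303,  0.5007134 ]), 'attitude': array([ 2.81011268e+00, -8.70161326e-04,  1.56862791e+00])} [ 0.49913966 -0.01732193  0.35910748]
```

View pics/w1.png

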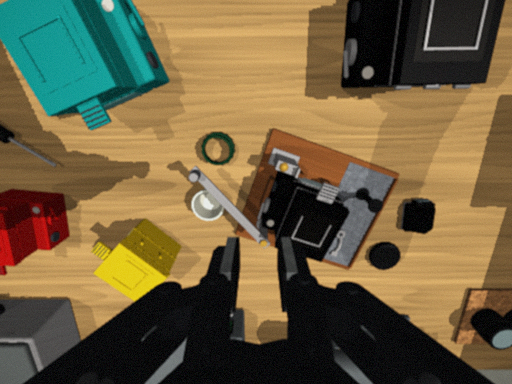

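The wrist view shows the knob top at about (194,175), the bar running to the pivot at about (261,238), the catch post at about (284,167), the tab at about (328,190) and the cover centre at about (312,222).

Run:
```python
from h import *
np.set_printoptions(precision=4,suppress=True)
q=np.load('w1.npz');P=q['P'];im=q['im'].astype(int);f=192/np.tan(np.radians(69.7444)/2)
v,u=np.mgrid[:384,:512]
g=(im.mean(2)>90)&(np.ptp(im,axis=2)<30)
def rep(n,m):
    X=P[m]; print(n,m.sum(),'uv',u[m].mean().round(1),v[m].mean().round(1),'P',X.mean(0),np.median(X,0),X.min(0),X.max(0)); return X
k=rep('knob',g&(P[...,2]>.1)&(P[...,2]<.12)&(u<215)&(u>180)&(v>155)&(v<195))
b=rep('bar',g&(P[...,2]>.08)&(P[...,2]<.095)&(u<270)&(u>190)&(v>165)&(v<248))
vx,vy,x0,y0=cv2.fitLine((b[:,:2]*1000).astype(np.float32),cv2.DIST_HUBER,0,.01,.01).ravel(); print('bar dir deg',np.degrees(np.arctan2(vy,vx)),x0,y0)
c=rep('cover',(im.mean(2)<60)&(P[...,2]>.12)&(P[...,2]<.15)&(u>270)&(u<360)&(v>180)&(v<265))
print(cv2.minAreaRect((c[:,:2]*1000).astype(np.float32)))
t=rep('tab',g&(P[...,2]>.115)&(P[...,2]<.15)&(u>310)&(u<345)&(v>178)&(v<202))
o=(P[...,2]<.02)&(P[...,2]>.008)&(u>225)&(u<402)&(v>120)&(v<275)
print('board',cv2.minAreaRect((P[o][:,:2]*1000).astype(np.float32)))
y=(im[...,2]-im[...,0]>60)&(P[...,2]>.07)&(P[...,2]<.1)&(u>270)&(u<300)&(v>155)&(v<180); rep('catch',y)
```

```text
knob 65 uv 193.2 176.6 P [ 0.5239 -0.1131  0.109 ] [ 0.5241 -0.1132  0.1091] [ 0.518  -0.1194  0.1038] [ 0.5309 -0.1073  0.1111]
bar 753 uv 229.7 206.6 P [ 0.5817 -0.063   0.0851] [ 0.5813 -0.0634  0.085 ] [ 0.5149 -0.1216  0.0816] [0.6488 0.0008 0.0936]
bar dir deg 40.6391 581.17316 -63.257427
cover 2635 uv 313.4 223.1 P [0.5885 0.063  0.134 ] [0.5853 0.063  0.1347] [0.5262 0.0082 0.1202] [0.6546 0.1111 0.1408]
((587.0498657226562, 64.05951690673828), (78.14020538330078, 120.78072357177734), 70.24227142333984)
tab 290 uv 327.5 192.7 P [0.5409 0.08   0.134 ] [0.5409 0.08   0.1341] [0.5262 0.066  0.1305] [0.5546 0.0952 0.1373]
board ((609.7868041992188, 96.27835083007812), (410.41925048828125, 219.63546752929688), 70.58604431152344)
catch 60 uv 283.8 166.8 P [0.5164 0.0227 0.0796] [0.5164 0.0228 0.0799] [0.5103 0.0167 0.0724] [0.5243 0.0475 0.0825]
```

Converted, 0.2 m / 0.4 = 0.5, -0.096 m / 0.4 = -0.24.

```bash
python3 -m creep '[{"aperture":0.022,"x":-0.03,"y":-0.12,"z":0.075},{"aperture":0.022,"x":-0.0625,"y":-0.24,"z":0.15},{"aperture":0.022,"x":-0.0625,"y":-0.24,"z":0.3},{"aperture":0.022,"x":-0.0625,"y":-0.24,"z":0.45},{"aperture":0.022,"x":-0.0625,"y":-0.24,"z":0.5}]'
python3 - <<'E'
from h import *
go([.524,-.113,.094],[np.pi,0,np.pi])
c=cal('wrist');im,d=grab_frame('wrist');cv2.imwrite('pics/w2.png',im)
P=pts(c,d);g=(im.mean(2)>90)&(np.ptp(im.astype(int),axis=2)<30)&(P[...,2]>.1)&(P[...,2]<.115)&(abs(P[...,0]-.524)<.02)&(abs(P[...,1]+.113)<.02)
print(g.sum(),P[g].mean(0),P[g].min(0),P[g].max(0))
E
```

```text
clock: 2.9
position: [0.5226, -0.1128, 0.1563]
tool_rot: [3.141, -0.004, 3.14]
force: [-0.1, -0.2, 0.6]
grip_width: 0.0222
finger_force: 0.0
d [-0.0017 -0.0003  0.0622] |d| 0.062 w [ 0.001 -0.004 -0.002] clock 2.9
244 [ 0.52429001 -0.11360676  0.10898875] [ 0.51794059 -0.12072951  0.10099765] [ 0.53120256 -0.10686624  0.11078702]
```

Converted, 0.061 m / 0.4 = 0.1525, 0.05 m / 0.4 = 0.125.

```bash
python3 -m creep '[{"aperture":0.022,"x":-0.005,"z":0.125},{"aperture":0.022,"x":-0.005,"z":0.1525},{"aperture":0.022,"x":-0.005,"z":0.1525}]'
python3 -m creep '[{"aperture":0.022,"x":0.0425,"y":0.06},{"aperture":0.022,"x":0.0725,"y":0.1225},{"aperture":0.022,"x":0.09,"y":0.19},{"aperture":0.022,"x":0.0963,"y":0.26},{"aperture":0.022,"x":0.0963,"y":0.26}]'
```

```text
clock: 3.32
position: [0.5263, -0.1138, 0.099]
tool_rot: [3.141, -0.0, 3.139]
force: [0.5, 0.3, -0.1]
grip_width: 0.0222
finger_force: 0.0
clock: 3.95
position: [0.4888, -0.0077, 0.1001]
tool_rot: [3.14, 0.002, -3.141]
force: [0.1, 0.0, -0.3]
grip_width: 0.022
finger_force: 0.0
```

Converted, 0.057 m / 0.4 = 0.1425, 0.04 m / 0.4 = 0.1.

```bash
python3 -m creep '[{"aperture":0.022,"x":0.0025,"y":0.035,"z":0.01},{"aperture":0.022,"x":0.0025,"y":0.0675,"z":0.01},{"aperture":0.022,"x":-0.005,"y":0.1,"z":0.01},{"aperture":0.022,"x":-0.0125,"y":0.125,"z":0.01},{"aperture":0.022,"x":-0.0175,"y":0.1425,"z":0.01}]'
python3 -m creep '[{"aperture":0.022},{"aperture":0.022,"y":0.0075}]'
python3 - <<'E'
from h import *
c=cal('wrist');im,d=grab_frame('wrist');np.savez('w3.npz',im=im,d=d,P=pts(c,d));cv2.imwrite('pics/w3.png',im)
E
```

```text
clock: 4.58
position: [0.4955, 0.0479, 0.0943]
tool_rot: [3.141, 0.0, 3.139]
force: [0.6, -0.3, 0.4]
grip_width: 0.022
finger_force: 0.1
clock: 4.82
position: [0.4953, 0.0489, 0.0943]
tool_rot: [-3.141, 0.0, 3.138]
force: [1.3, -17.7, -0.2]
grip_width: 0.0221
finger_force: 8.7
```

View pics/w3.png

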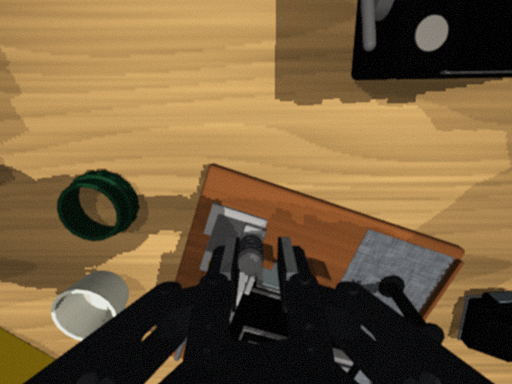

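The fingers are pressing the knob at 18 N against the stop. I'll back off, rise and check the bar angle and the tab.

Converted, -0.2 m / 0.4 = -0.5, -0.15 m / 0.4 = -0.375, 0.342 rad / 1.5708 = 0.2177.

```bash
python3 -m creep '[{"aperture":0.022,"y":-0.015},{"aperture":0.022,"y":-0.015,"z":-0.1},{"aperture":0.03,"y":-0.015,"z":-0.25,"wz":0.0955},{"aperture":0.05,"x":0.05,"y":-0.015,"z":-0.375,"wz":0.191},{"aperture":0.05,"x":0.075,"y":-0.015,"z":-0.5,"wz":0.2177}]'
python3 -m creep '[{"aperture":0.05},{"aperture":0.05}]'
python3 - <<'E'
from h import *
np.set_printoptions(precision=4,suppress=True)
c=cal('wrist');im,d=grab_frame('wrist');cv2.imwrite('pics/w4.png',im)
P=pts(c,d);m3=im.astype(int);g=(m3.mean(2)>90)&(np.ptp(m3,axis=2)<30)
piv=np.array([.6454,-.0088])
near=lambda x,y,r:(np.hypot(P[...,0]-x,P[...,1]-y)<r)
k=g&near(.4947,.0449,.025)&(P[...,2]>.1)&(P[...,2]<.115);print('knob',k.sum(),P[k].mean(0),P[k].min(0),P[k].max(0))
v=P[k].mean(0)[:2]-piv;print('dir',np.degrees(np.arctan2(v[1],v[0])),np.hypot(*v))
b=g&(P[...,2]>.08)&(P[...,2]<.092)&(P[...,1]<.06);l=cv2.fitLine((P[b][:,:2]*1000).astype(np.float32),cv2.DIST_HUBER,0,.01,.01).ravel();print('bar',b.sum(),np.degrees(np.arctan2(l[1],l[0])),l)
t=g&near(.541,.08,.03)&(P[...,2]>.115)&(P[...,2]<.15);print('tab',t.sum(),P[t].mean(0),P[t].min(0),P[t].max(0),cv2.minAreaRect((P[t][:,:2]*1000).astype(np.float32)))
go([.537,.0815,.2],[np.pi,0,2.80])
E
```

```text
clock: 5.5
position: [0.4641, 0.0439, 0.2958]
tool_rot: [3.141, -0.001, 2.793]
force: [0.2, 0.6, 1.0]
grip_width: 0.05
finger_force: 0.0
clock: 5.75
position: [0.4649, 0.0443, 0.294]
tool_rot: [3.141, -0.0, 2.797]
force: [-0.8, -0.5, 0.0]
grip_width: 0.0498
finger_force: 0.0
knob 88 [0.4943 0.0446 0.1089] [0.4881 0.0378 0.1034] [0.5004 0.0515 0.1104]
dir 160.53423813390015 0.16020879335036936
bar 854 -19.980665 [  0.9398  -0.3417 565.3704  19.2142]
tab 382 [0.5418 0.0801 0.1338] [0.5268 0.0649 0.1278] [0.5572 0.0951 0.1366] ((541.9928588867188, 80.32467651367188), (23.931743621826172, 27.179723739624023), 70.77647399902344)
d [-0.0554  0.0597  0.0935] |d| 0.124 w [-0.001 -0.001 -0.003] clock 5.8
```

View pics/w4.png

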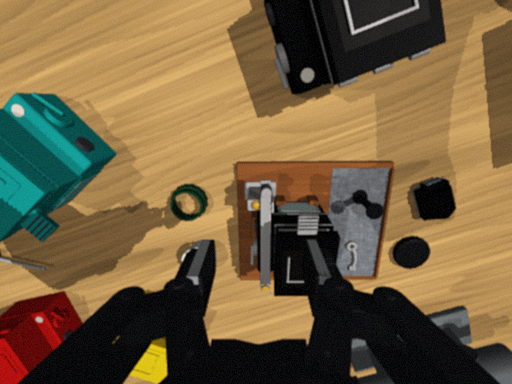

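The keeper is shut: the bar runs from (265,285) to (262,190), parallel to the camera's edge. The tab is at about (307,225). Next I'll straddle the tab.

Converted, 0.17 m / 0.4 = 0.425, 0.11 m / 0.4 = 0.275.

```bash
python3 -m creep '[{"aperture":0.05,"x":-0.075,"y":0.075,"z":0.075},{"aperture":0.05,"x":-0.14,"y":0.15,"z":0.15},{"aperture":0.05,"x":-0.14,"y":0.15,"z":0.275},{"aperture":0.05,"x":-0.14,"y":0.15,"z":0.375},{"aperture":0.05,"x":-0.14,"y":0.15,"z":0.425}]'
python3 -m creep '[{"aperture":0.05},{"aperture":0.015},{"aperture":0.015},{"aperture":0.015}]' 25
python3 - <<'E'
from h import *
for a in (.115,.35,.6,.85,1.1,1.35,1.6,1.8,1.95):
    x=-.114*np.cos(a)+.006*np.sin(a);z=.114*np.sin(a)+.006*np.cos(a)
    if a==.115:x0,z0=x,z
    print(a,'tool dx %.3f dz %.3f'%(-(x-x0),-(z-z0)))
E
```

```text
clock: 6.42
position: [0.5366, 0.0807, 0.1207]
tool_rot: [-3.138, -0.004, 2.796]
force: [1.0, 0.3, -0.0]
grip_width: 0.0504
finger_force: 0.0
clock: 6.92
position: [0.5384, 0.0816, 0.1249]
tool_rot: [3.141, 0.001, 2.797]
force: [-0.2, -2.2, 0.1]
grip_width: 0.0232
finger_force: 27.1
0.115 tool dx -0.000 dz -0.000
0.35 tool dx -0.008 dz -0.026
0.6 tool dx -0.022 dz -0.050
0.85 tool dx -0.042 dz -0.071
1.1 tool dx -0.066 dz -0.085
1.35 tool dx -0.093 dz -0.094
1.6 tool dx -0.122 dz -0.095
1.8 tool dx -0.144 dz -0.091
1.95 tool dx -0.160 dz -0.085
```

Converted, -0.026 m / 0.4 = -0.065, -0.013 m / 0.4 = -0.0325.

```bash
python3 -m creep '[{"aperture":0.015,"x":-0.0075,"y":-0.0325},{"aperture":0.015,"x":-0.02,"z":-0.065}]' 2>/dev/null | head -0; echo skip
```

```text
skip
```

That first row had an error: its lift was typed in the y column. I need to check whether it ran and whether it did any harm.

Run:
```python
from h import *
np.set_printoptions(precision=4,suppress=True)
o=bot.observe();print(o['clock'],o['position'],o['force'],o['grip_width'],o['finger_force'])
c=cal('side');im,d=grab_frame('side');cv2.imwrite('pics/s5.png',cv2.resize(im[100:230,220:350],None,fx=4,fy=4,interpolation=2))
```

```text
7.175 [0.5444 0.0778 0.1498] [ 2.3051 -0.5185 -3.4306] 0.023194385725552435 25.726372003555298
```

View pics/s5.png

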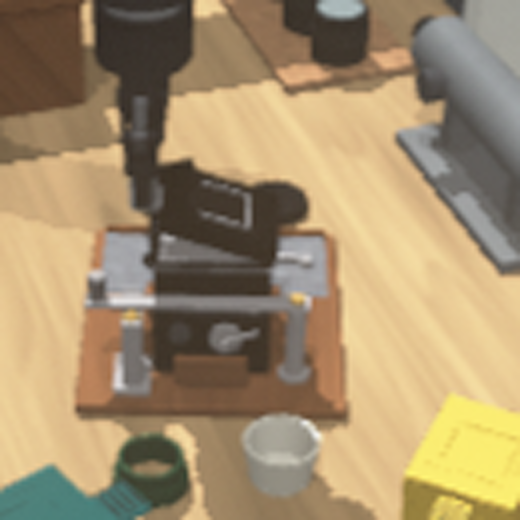

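The bad row did run, as a brief 13 mm sideways tug for 1/8 s. The camera is still seated and the keeper is still shut. The tab is held with the cover at about 0.35 rad, so I'll continue along the arc.

Converted, -0.045 m / 0.4 = -0.1125, -0.034 m / 0.4 = -0.085.

```bash
python3 -m creep '[{"aperture":0.015,"x":-0.015,"z":-0.0325},{"aperture":0.015,"x":-0.035,"z":-0.06},{"aperture":0.015,"x":-0.0575,"z":-0.0875},{"aperture":0.015,"x":-0.085,"z":-0.1125},{"aperture":0.015,"x":-0.085,"z":-0.1125}]'
```

```text
clock: 7.85
position: [0.5786, 0.0669, 0.1958]
tool_rot: [3.141, 0.001, 2.796]
force: [1.0, 0.9, -3.2]
grip_width: 0.0229
finger_force: 25.0
```

Converted, -0.065 m / 0.4 = -0.1625, -0.051 m / 0.4 = -0.1275.

```bash
python3 -m creep '[{"aperture":0.015,"x":-0.03,"z":-0.02},{"aperture":0.015,"x":-0.06,"z":-0.035},{"aperture":0.015,"x":-0.095,"z":-0.05},{"aperture":0.015,"x":-0.1275,"z":-0.0575},{"aperture":0.015,"x":-0.1625,"z":-0.06}]'
python3 -m creep '[{"aperture":0.015,"x":-0.0375},{"aperture":0.015,"x":-0.0675,"z":0.005},{"aperture":0.015,"x":-0.095,"z":0.0125},{"aperture":0.015,"x":-0.1325,"z":0.0275},{"aperture":0.015,"x":-0.1325,"z":0.0275}]'
```

```text
clock: 8.48
position: [0.6399, 0.0454, 0.2199]
tool_rot: [3.141, 0.0, 2.797]
force: [-2.3, 3.1, 6.1]
grip_width: 0.0233
finger_force: 25.1
clock: 9.1
position: [0.6914, 0.0267, 0.2094]
tool_rot: [3.14, 0.004, 2.796]
force: [4.1, 2.0, 11.6]
grip_width: 0.023
finger_force: 23.9
```

Converted, -0.12 m / 0.4 = -0.3, -0.1 m / 0.4 = -0.25.

```bash
python3 -m creep '[{"aperture":0.05,"z":-0.005},{"aperture":0.05,"z":-0.005},{"aperture":0.05,"z":-0.125},{"aperture":0.05,"x":0.075,"z":-0.25},{"aperture":0.05,"x":0.2,"z":-0.3}]'
python3 -m creep '[{"aperture":0.05,"x":0.125},{"aperture":0.05,"x":0.2125},{"aperture":0.05,"x":0.2125}]'
python3 - <<'E'
from h import *
np.set_printoptions(precision=4,suppress=True)
c=cal('wrist');im,d=grab_frame('wrist');cv2.imwrite('pics/w6.png',im);np.savez('w6.npz',im=im,d=d,P=pts(c,d))
c=cal('side');im2,d2=grab_frame('side');cv2.imwrite('pics/w6.png',np.hstack([cv2.resize(im,(480,360)),cv2.resize(im2[110:230,230:330],(300,360))]))
P=pts(cal('wrist'),d);o=bot.observe();print(o['position'],o['clock'])
x=np.array([.942,-.3355]);ch=np.array([.597,.0602])
L=(P[...,:2]-ch)@np.array([[.942,.3355],[-.3355,.942]])
m=(abs(L[...,0])<.03)&(abs(L[...,1])<.015)&(P[...,2]>.115)&(P[...,2]<.13);print('fin',m.sum(),P[m].mean(0),P[m].max(0),cv2.minAreaRect((P[m][:,:2]*1000).astype(np.float32)))
m=(L[...,0]>.045)&(L[...,0]<.12)&(abs(L[...,1])<.012)&(P[...,2]>.17)&(P[...,2]<.25);print('cover tab',m.sum(),L[m].mean(0),P[m].mean(0),P[m].max(0))
E
```

```text
clock: 9.72
position: [0.6136, 0.0539, 0.3303]
tool_rot: [3.141, 0.003, 2.795]
force: [-0.3, 1.3, 0.2]
grip_width: 0.0499
finger_force: 0.0
clock: 10.1
position: [0.5318, 0.0844, 0.3288]
tool_rot: [3.14, -0.001, 2.799]
force: [0.6, -0.2, 0.8]
grip_width: 0.0506
finger_force: 0.0
[0.5337 0.0834 0.3286] 10.2
fin 159 [0.5994 0.0613 0.1201] [0.6129 0.07   0.1221] ((600.0543823242188, 61.20304870605469), (11.192679405212402, 25.121509552001953), 70.09495544433594)
cover tab 805 [0.0866 0.0004] [0.6787 0.0315 0.2035] [0.6898 0.0437 0.2287]
```

View pics/w6.png

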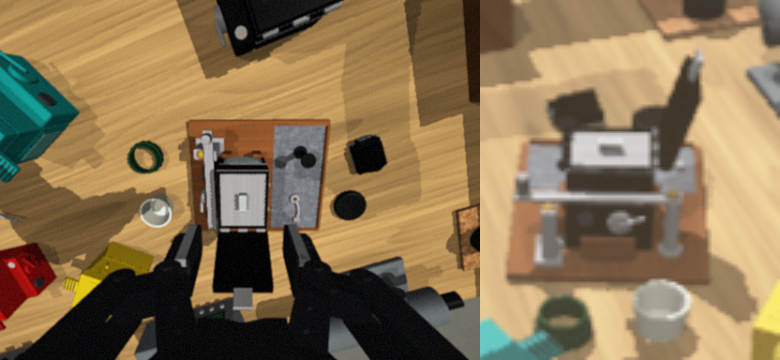

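The cover stands open at about 1.9 rad, the keeper is shut, and the insert's fin is visible at wrist (243,202) in this picture. Next I'll descend onto the fin with the opening narrowed.

Run:
```python
from h import *
go([.600,.0612,.106],[np.pi,0,2.80])
```

```text
d [-0.0698  0.0014  0.2226] |d| 0.233 w [ 0.     0.001 -0.003] clock 10.2
```

Converted, 0.18 m / 0.4 = 0.45, 0.165 m / 0.4 = 0.4125.

```bash
python3 -m creep '[{"aperture":0.028,"x":-0.0875,"y":0.0025,"z":0.075},{"aperture":0.028,"x":-0.175,"y":0.0025,"z":0.175},{"aperture":0.028,"x":-0.175,"y":0.0025,"z":0.3},{"aperture":0.028,"x":-0.175,"y":0.0025,"z":0.4125},{"aperture":0.028,"x":-0.175,"y":0.0025,"z":0.45}]'
python3 -m creep '[{"aperture":0.028},{"aperture":0.028}]'
python3 - <<'E'
from h import *
go([.600,.0612,.106],[np.pi,0,2.80])
E
```

```text
clock: 10.82
position: [0.5991, 0.0596, 0.1456]
tool_rot: [-3.139, -0.003, 2.796]
force: [0.3, -0.5, 0.3]
grip_width: 0.0281
finger_force: 0.0
clock: 11.08
position: [0.6006, 0.0605, 0.1499]
tool_rot: [3.141, 0.002, 2.797]
force: [-0.6, -0.2, 0.7]
grip_width: 0.028
finger_force: 0.0
d [0.0009 0.0004 0.0439] |d| 0.044 w [ 0.001  0.002 -0.003] clock 11.07
```

Converted, 0.043 m / 0.4 = 0.1075, 0.037 m / 0.4 = 0.0925.

```bash
python3 -m creep '[{"aperture":0.028,"z":0.05},{"aperture":0.028,"z":0.0925},{"aperture":0.028,"z":0.1075},{"aperture":0.028,"z":0.1075}]'
python3 -m creep '[{"aperture":0.005},{"aperture":0.005},{"aperture":0.005},{"aperture":0.005}]' 50
```

```text
clock: 11.58
position: [0.5997, 0.0605, 0.1054]
tool_rot: [-3.141, -0.0, 2.797]
force: [0.5, -0.2, -0.5]
grip_width: 0.028
finger_force: 0.0
clock: 12.08
position: [0.6, 0.0606, 0.106]
tool_rot: [3.141, 0.001, 2.797]
force: [-1.1, -0.0, 6.3]
grip_width: 0.0108
finger_force: 50.2
```

```bash
python3 -m creep '[{"aperture":0.005,"z":-0.02},{"aperture":0.005,"z":-0.05},{"aperture":0.005,"z":-0.0875},{"aperture":0.005,"z":-0.125},{"aperture":0.005,"z":-0.1625}]'
python3 -m creep '[{"aperture":0.005,"z":-0.05},{"aperture":0.005,"z":-0.1125},{"aperture":0.005,"z":-0.175},{"aperture":0.005,"z":-0.2125},{"aperture":0.005,"z":-0.23}]'
python3 -m creep '[{"aperture":0.005},{"aperture":0.005},{"aperture":0.005},{"aperture":0.005}]'
python3 - <<'E'
from h import *
im2,d2=grab_frame('side');im,d=grab_frame('scene')
cv2.imwrite('pics/f7.png',np.hstack([cv2.resize(im[140:300,220:380],(400,400)),cv2.resize(im2[90:220,220:350],(400,400))]))
E
```

```text
clock: 12.7
position: [0.5996, 0.0606, 0.1716]
tool_rot: [3.141, 0.0, 2.797]
force: [-0.5, -0.2, -2.0]
grip_width: 0.0106
finger_force: 49.1
clock: 13.32
position: [0.5996, 0.0607, 0.263]
tool_rot: [3.141, 0.0, 2.797]
force: [-1.1, 0.5, -2.5]
grip_width: 0.0109
finger_force: 49.1
clock: 13.82
position: [0.5995, 0.0606, 0.262]
tool_rot: [-3.141, -0.0, 2.797]
force: [0.2, 0.4, -2.2]
grip_width: 0.011
finger_force: 49.1
```

View pics/f7.png

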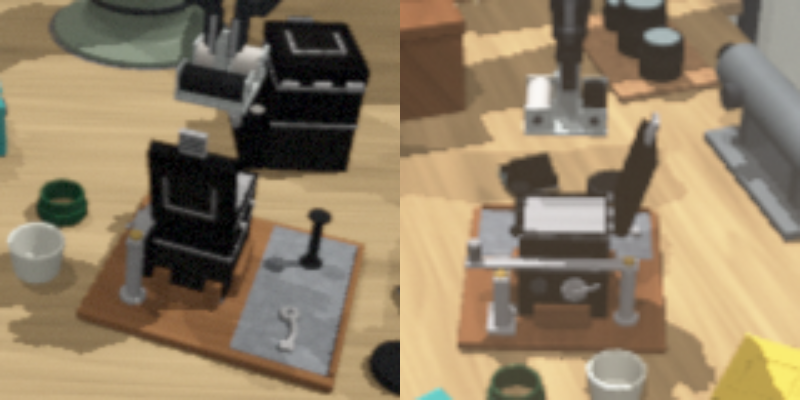

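The insert hangs level in the gripper at side (565,105), well above the open back at (565,215). The keeper is shut, the cover is open and the camera is seated.

```bash
python3 -c "
from workcell import job
print(job.job_done())"
```

```text
the job is handed in; nothing more can be done
None
```

I handed the job in at about 14 s: keeper shut, cover open at about 1.9 rad, and the insert held level about 10 cm above the camera's open back; one mistyped row briefly tugged the cover tab 13 mm sideways, but the camera stayed seated, and the verdict was not shown.

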